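# Fetch the socket from behind the cans

## Task

The socket on the steel rack is hemmed in by three containers (spray can, square tin, tub): first move all three onto the rubber mat, then stand the socket upright in the round parts dish, and after that put each container back on the very pad of the rack where it stood at the start. Keep all of them upright throughout and leave the tape, the wrench and the torch undisturbed.

Things in the scene. Friction and masses are not known exactly. Their poses are not given: they have to be found in the camera images.
- rack: Fixed grey steel tray, 190 (x) by 224 (y) mm, floor 6 mm up; origin under its centre, z up. Lips: 26 mm high at +x, 12 mm at both y edges. On its floor four flat black pads: 68 mm wide at (x, y) = (-44, 0), (28, 66), (28, -66) mm, a container within 4 mm of each centre (which is where varies), and 46 mm wide at (20, 0) for the socket. Yaw up to 0.3 rad; changes places with mat and dish.
- mat: Black rubber mat with fine ribs fixed to the bench, 210 (x) by 200 (y) by 3 mm, empty at the start; origin under its centre, z up, top 3 mm above the origin. It is the side area. It changes places with the rack and the dish.
- dish: Small round steel parts dish fixed to the bench, outer diameter 82 mm, inner diameter about 75 mm, rim 13 mm high; origin under its centre, its floor 3 mm above the origin. It changes places with the rack and the mat.
- spray_mid (a point): Spray can, bare aluminium with a paper band and a narrower grey cap, round, 52 mm diameter, 130 mm high in all (straight sides up to 104 mm, then shoulder and 33 mm cap), about 0.2 to 0.37 kg. The point is on its axis half-way up, 65 mm above its underside; z up. Its turn about z is free.
- tin_mid (a point): Square steel tin with a paper band and a black screw cap, 50 by 50 mm in plan, 110 mm high in all (flat sides up to 92 mm, then a 28 mm cap), about 0.24 to 0.46 kg. The point is on its axis half-way up, 55 mm above its underside; x and y are square to its sides, at the start within 0.15 rad of the rack's axes; z up. Its turn about z is free.
- tub_mid (a point): Squat round white plastic tub, 56 mm diameter up to 54 mm, above that a white ribbed screw lid of 58 mm diameter, 70 mm high in all, about 0.2 to 0.4 kg. The point is on its axis half-way up, 35 mm above its underside; z up. Its turn about z is free.
- socket_mid (a point): Deep impact socket of dark steel, an upright round cylinder of 38 mm diameter and 70 mm height with a black hexagon on top, about 0.25 to 0.46 kg; stands on the rack between the containers. The point is on its axis half-way up, 35 mm above its underside; z up. Its turn about z is free.
- tape: Bystander: roll of black tape lying flat, 100 mm outer diameter, 30 mm high; origin under its centre.
- wrench: Bystander: steel wrench lying flat on the bench; origin on the bench under its middle, x along its length.
- torch: Bystander: black torch lying on the bench, 140 mm long, head 38 mm thick; origin on the bench under its middle, x along its length towards the head.
Mind the look-alikes: they are no part of the job. What is meant by the part that bears socket_mid is not purple, and is the smaller of those in its own colour.

How it is judged:
On the way, in this order (a step that is already met when the one before it is completed fails the run):
1. all three containers stand on the mat (x of spray_mid in the frame of mat between -0.105 and 0.105 m and y of spray_mid in the frame of mat between -0.1 and 0.1 m and z of spray_mid in the frame of mat below 0.074 m and angle between each of spray_mid, tin_mid, tub_mid's own z axis and vertical below 0.15 rad and x of tin_mid in the frame of mat between -0.105 and 0.105 m and y of tin_mid in the frame of mat between -0.1 and 0.1 m and z of tin_mid in the frame of mat below 0.064 m and x of tub_mid in the frame of mat between -0.105 and 0.105 m and y of tub_mid in the frame of mat between -0.1 and 0.1 m and z of tub_mid in the frame of mat below 0.044 m), for 0.2 s.
2. the socket stands in the dish (horizontal distance between socket_mid and dish below 0.02 m and z of socket_mid in the frame of dish below 0.044 m and angle between socket_mid's own z axis and vertical below 0.15 rad), for 0.2 s.
At the end, for the whole second after the job is handed in: The socket stands upright (within 0.15 rad) on the floor of the dish, its axis within 20 mm of the dish's centre; each of the three containers stands upright (within 0.15 rad) with its centre within 15 mm of where it was at the start; all four are at rest (all of step 2 and linear speed of each of socket, spray, tin, tub below 0.02 m/s and angular speed of each of socket, spray, tin, tub below 0.2 rad/s and distance of each of spray_mid, tin_mid, tub_mid from where it was at the start of the episode below 0.015 m and angle between each of spray_mid, tin_mid, tub_mid's own z axis and vertical below 0.15 rad); the robot touches nothing.
It fails at once if a container or the socket is tipped by more than 0.5 rad (angle between any of spray_mid, tin_mid, tub_mid, socket_mid's own z axis and vertical above 0.5 rad).
It fails at once if the tape, the wrench or the torch is moved by more than 20 mm (distance of any of tape, wrench, torch from where it was at the start of the episode above 0.02 m).
It also fails if it takes over 136 s, if anything falls off the work surface, if the arm or the gripper's body presses on something with over 40 N, if the wrist force passes 120 N, or if a joint passes its speed limit or range.

## Robot

A 6-joint arm with a two-finger parallel gripper is mounted at the origin on the work surface. World frame = base frame: x ahead of the robot, y to its left, z up, the work surface at z = 0. Lengths are in m, angles in rad, forces in N, time in s.
With the tool pointing down it reaches from about 0.375 to 0.925 m from the base axis. Payload 5.7 kg.
Tool frame: the origin (TCP) lies midway between the tips of the shut fingers; the grasp point (between the pads) lies 19 mm behind it; z points along the fingers, x is the direction in which the jaws open and shut, and the axes are right-handed (so a half turn about z gives the same grasp; the last joint's range is limited). The gripper opens to 88 mm and grips with 3 to 60 N. Pads are 20 mm wide; open, the fingers measure 115 mm over their backs; the gripper's body (75 mm by 178 mm) begins 61 mm behind the grasp point.
Start: joints at [-1.327, 0.359, 1.51, -0, 1.272, -0.115], TCP at [0.211, -0.562, 0.223] pointing down, gripper open.
Joint ranges: [-2.97, 2.97], [-1.01, 2.36], [0.21, 2.38], [-0.96, 4.11], [0.2, 2.71], [-2.98, 2.98]. Speed limits (rad/s): [2.39, 2.39, 3.14, 3.14, 3.14, 3.14].

## Interface

Orientations are given as a unit quaternion [x, y, z, w].
In Python, from bench import move_ptp, servo_line, goto_joints, move_gripper, sleep, inverse_kinematics, capture, PlanningError, close_job, spot_in, silhouettes, current_clock, current_joint_pos, current_qvel, current_joint_torque, current_position, current_orientation, current_force, current_torque, current_finger_gap gives the robot as it stands. Calls block until the motion is done:
- move_ptp(position, orientation): joint-space move of the TCP to a pose.
- servo_line(position, orientation=None, rate=0.15, contact_N=None): straight line of the TCP; orientation=None keeps the orientation; rate is the mean speed in m/s. With contact_N (N) it stops when the force on the tool has changed by that much, and returns True; else False.
- goto_joints(angles): joint-space move.
- move_gripper(opening): finger opening in m; the grip force is fixed at half the most; returns when the fingers have stopped.
- sleep(seconds).
- inverse_kinematics(position, orientation): joint angles nearest the present ones, or None.
- capture(name): name is "scene" or "top" or "wrist"; returns a dict with "image" (384x512x3 uint8, blue, green, red), "range_z" (384x512 float32, m along the optical axis (not along the pixel's ray), 0 where there is no reading), "intrinsics" (3x3 intrinsics, pixels), "R" (3x3) and "t" (3): a world point X has camera coordinates R X + t. Camera axes: x right, y down, z forward; pixel columns grow to the right and rows downward; lengths in m; the calibration is good to about 2 mm. The wrist camera is an equidistant fisheye: a pixel r from the principal point sees the ray r / f radians off the axis. A picture is of the moment at which its call begins.
A pose or a line that the arm cannot do raises PlanningError and nothing moves.
- close_job(): hands the job in, once; it reports no verdict.
Trained networks look in the newest picture that a camera, given by its name, has taken for a name from the list of things; names that differ only in an ending like _2 or _b are one class to them, and where a whole thing is asked for, a point or a joint stands for the part that bears it (a point fixed in the world has none). Each returns a list of dicts, best first, with "conf" (0 to 1); they miss things now and then, are a little off and sometimes report something else, mostly with a low value. They report only what shows in the picture. A call takes as long as a camera call. They do not tell look-alikes from the thing itself.
- spot_in(camera, query): "xy" ([column, row] in pixels, amid what is visible of it).
- silhouettes(camera, query): "region" (384x512 bool, what is visible of it) and "xy" ([column, row] in pixels, amid what is visible of it).
Readings, each from a call of its own:
- current_clock(): time.
- current_joint_pos(): joint angles.
- current_qvel(): joint speeds.
- current_joint_torque(): joint torques, N m.
- current_position(): TCP position.
- current_orientation(): TCP orientation.
- current_force(): force on the tool from outside, world axes, zero at the start.
- current_torque(): the same for the moment, N m.
- current_finger_gap(): finger opening in m.
Only numpy, scipy, OpenCV 4.12 (cv2) and the standard library are available. Lean on these libraries where they do the work, as an engineer would, in place of code of your own. Each camera call takes 0.05 s, during which the arm holds its last target.

## Working session

There is one attempt and no reset: what is moved stays moved. The work goes in short steps, each a Python script; the robot and the scene stay as the last script left them, time stands still between calls to the robot, and variables do not carry over. Pictures are saved under pics/ and viewed, and the job is handed in when it is done.

```bash
ls; mkdir -p pics; python3 - <<'E'
from bench import *
import cv2
for n in ["scene","top","wrist"]:
    c=capture(n); cv2.imwrite(f"pics/{n}0.png",c["image"])
    print(n,c["intrinsics"].tolist() if hasattr(c["intrinsics"],'tolist') else c["intrinsics"],c["R"],c["t"])
    for q in ["socket_mid","spray_mid","tin_mid","tub_mid","rack","mat","dish","tape","wrench","torch"]:
        print(q,[(round(d["conf"],2),[round(float(v)) for v in d["xy"]]) for d in spot_in(n,q)])
print(current_clock(),current_finger_gap())
E
```

```text
pics
scene [[367.6545869712667, 0.0, 257.04408255075106], [0.0, 367.6545869712667, 193.79778329354653], [0.0, 0.0, 1.0]] [[-0.71494681  0.69917808  0.00103573]
 [ 0.54121795  0.55436078 -0.63227151]
 [-0.44264455 -0.45147994 -0.77474619]] [ 0.43277899 -0.2470644   1.33668843]
socket_mid [(0.88, [191, 225]), (0.64, [253, 213]), (0.56, [287, 163])]
spray_mid [(0.75, [263, 193])]
tin_mid [(0.9, [235, 202])]
tub_mid [(0.62, [270, 225]), (0.26, [307, 310])]
rack [(0.76, [255, 224])]
mat [(0.95, [374, 255])]
dish [(0.63, [232, 146]), (0.35, [308, 312])]
tape [(0.9, [293, 308]), (0.49, [263, 191])]
wrench [(0.71, [169, 191])]
torch [(0.67, [255, 214]), (0.61, [208, 260])]
top [[378.3411951384749, 0.0, 260.36414342532106], [0.0, 378.3411951384749, 191.99590853933498], [0.0, 0.0, 1.0]] [[ 0.02407768 -0.99940359 -0.02475339]
 [-0.99842362 -0.02278358 -0.05129513]
 [ 0.05070057  0.02594944 -0.99837672]] [-0.02105326  0.59134203  1.00436537]
socket_mid [(0.75, [277, 258]), (0.68, [297, 126]), (0.51, [261, 181])]
spray_mid [(0.58, [266, 203])]
tin_mid [(0.91, [280, 175])]
tub_mid [(0.86, [232, 188])]
rack [(0.61, [262, 194]), (0.5, [358, 241])]
mat [(0.71, [148, 235])]
dish [(0.85, [357, 239]), (0.57, [233, 186]), (0.51, [260, 193]), (0.22, [368, 154])]
tape [(0.65, [151, 129])]
wrench [(0.93, [368, 152])]
torch [(0.74, [258, 122])]
wrist [[297.3186396354542, 0.0, 257.16132775962984], [0.0, 297.3186396354542, 187.3762537146066], [0.0, 0.0, 1.0]] [[ 3.50179485e-01 -9.36682203e-01 -8.82727432e-04]
 [-8.97050706e-01 -3.35634143e-01  2.87488701e-01]
 [-2.69581824e-01 -9.98807943e-02 -9.57783622e-01]] [-0.5995511  -0.0333589   0.39180515]
socket_mid []
spray_mid []
tin_mid []
tub_mid []
rack []
mat []
dish []
tape []
wrench []
torch []
1.65 0.08809353713767215
```

View pics/scene0.png

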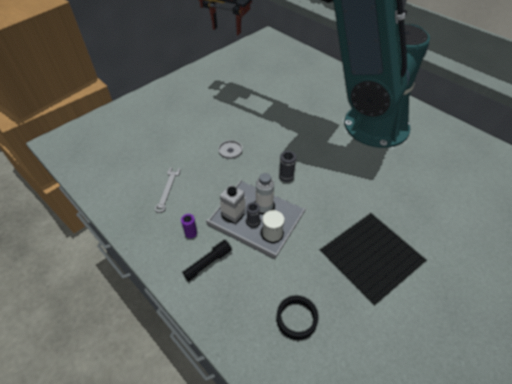

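View pics/top0.png

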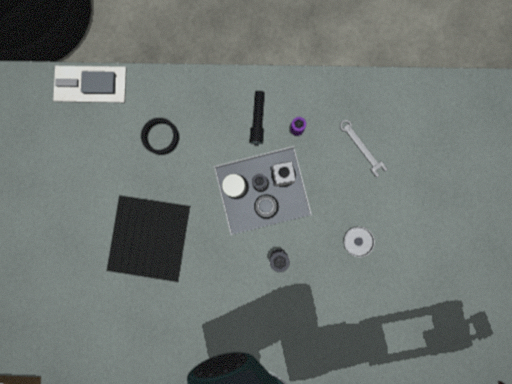

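```bash
python3 - <<'E'
import cv2
s=cv2.imread("pics/scene0.png");t=cv2.imread("pics/top0.png")
cv2.imwrite("pics/scene_crop.png",cv2.resize(s[130:280,160:360],None,fx=4,fy=4,interpolation=cv2.INTER_CUBIC))
cv2.imwrite("pics/top_crop.png",cv2.resize(t[105:280,200:400],None,fx=3.4,fy=3.4,interpolation=cv2.INTER_CUBIC))
E
```

```text
(no output)
```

View pics/scene_crop.png

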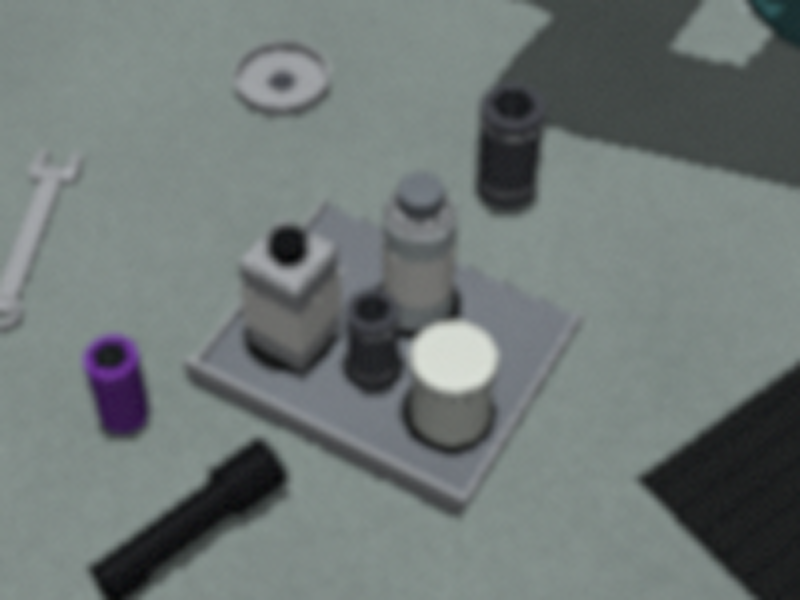

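View pics/top_crop.png

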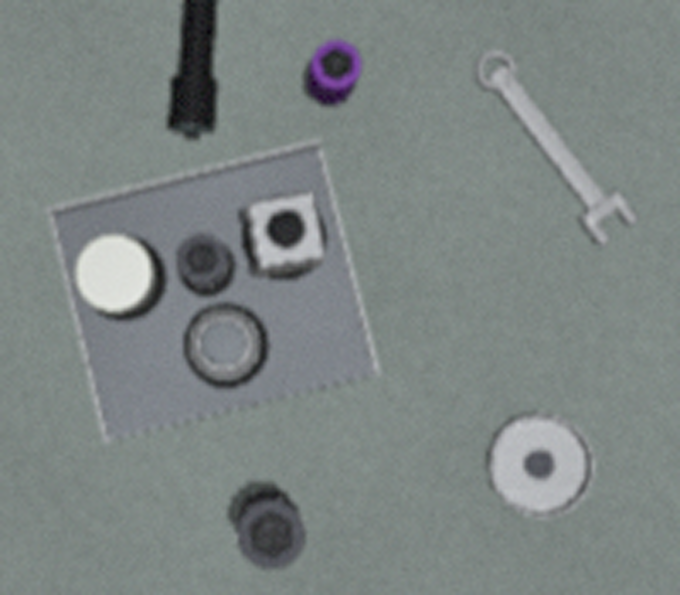

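Candidates for the socket: a dark one on the rack at top (261,181), a larger dark one on the bench at (277,258), and a purple one at (297,126). The enlarged crops show the rack one is dark and smaller than the other dark one, so it is the socket. The rack is at about (262,190), with the tub at upper left, the tin at upper right and the spray can nearest the robot. The mat is at (148,238) and the dish at (358,241).

```bash
cat > h.py <<'E'
from bench import *
import numpy as np, cv2
def cloud(c,mask=None):
    K,R,t,z=c["intrinsics"],np.array(c["R"]),np.array(c["t"]),c["range_z"]
    m=(z>0) if mask is None else (mask&(z>0))
    v,u=np.nonzero(m); d=z[v,u]
    P=np.stack([(u-K[0][2])/K[0][0]*d,(v-K[1][2])/K[1][1]*d,d],1)
    return (P-t)@R
def pixplane(c,uv,z0):
    K,R,t=c["intrinsics"],np.array(c["R"]),np.array(c["t"])
    uv=np.atleast_2d(uv).astype(float)
    r=np.stack([(uv[:,0]-K[0][2])/K[0][0],(uv[:,1]-K[1][2])/K[1][1],np.ones(len(uv))],1)@R
    o=-R.T@t
    return o+r*((z0-o[2])/r[:,2])[:,None]
def quat(phi):
    from scipy.spatial.transform import Rotation
    c,s=np.cos(phi),np.sin(phi)
    return Rotation.from_matrix(np.array([[c,s,0],[s,-c,0],[0,0,-1]])).as_quat().tolist()
E
python3 - <<'E'
from h import *
for n in ["top","scene"]:
    c=capture(n); np.savez(f"cap_{n}.npz",**c)
    for q,pt in dict(spray_mid=(266,205),tin_mid=(283,174),tub_mid=(234,186),socket_mid=(261,182),rack=0,mat=0,dish=(358,241),tape=0,wrench=0,torch=0).items():
        for k,d in enumerate(silhouettes(n,q)[:3]):
            m=d["region"]; P=cloud(c,m)
            np.save(f"mask_{n}_{q}_{k}.npy",m)
            if len(P)<5: continue
            zt=np.percentile(P[:,2],[5,50,95])
            top=P[P[:,2]>zt[2]-0.008]
            ctr=cv2.minAreaRect(P[:,:2].astype(np.float32))
            print(n,q,k,round(d["conf"],2),np.round(d["xy"]),m.sum(),"z",zt.round(3),"topmean",top.mean(0).round(4),"rect",np.round(ctr[0],3),np.round(ctr[1],3),round(ctr[2],1))
E
```

```text
top spray_mid 0 0.6 [268. 205.] 369 z [0.092 0.118 0.137] topmean [ 0.5551 -0.0228  0.1349] rect [ 0.557 -0.022] [0.054 0.057] 1.5
top tin_mid 0 0.63 [281. 176.] 470 z [0.014 0.1   0.117] topmean [ 0.6387 -0.0659  0.1154] rect [ 0.644 -0.064] [0.062 0.052] 12.1
top tub_mid 0 0.92 [234. 185.] 379 z [0.072 0.075 0.078] topmean [0.6058 0.0598 0.0751] rect [0.606 0.06 ] [0.054 0.053] 72.9
top socket_mid 0 0.64 [280. 260.] 404 z [0.002 0.092 0.096] topmean [ 0.4182 -0.06    0.0926] rect [ 0.415 -0.064] [0.059 0.054] 1.3
top socket_mid 1 0.61 [259. 181.] 174 z [0.051 0.075 0.078] topmean [ 0.6177 -0.0049  0.0752] rect [ 0.618 -0.005] [0.035 0.035] 19.3
top socket_mid 2 0.61 [298. 127.] 252 z [0.001 0.068 0.072] topmean [ 0.768  -0.1025  0.0694] rect [ 0.777 -0.108] [0.037 0.059] 62.2
top rack 0 0.73 [262. 191.] 4584 z [0.002 0.005 0.014] topmean [ 0.6027 -0.0121  0.0128] rect [ 0.601 -0.012] [0.196 0.229] 15.4
top mat 0 0.61 [148. 237.] 5530 z [-0.001  0.002  0.005] topmean [0.4609 0.2971 0.0022] rect [0.461 0.297] [0.203 0.21 ] 82.8
top tape 0 0.75 [158. 126.] 664 z [0.001 0.027 0.032] to
[... 1838 characters left out ...]
.2716  0.0125] rect [ 0.464 -0.271] [0.081 0.078] 38.3
scene tape 0 0.68 [304. 310.] 927 z [0.004 0.031 0.034] topmean [0.7399 0.274  0.0315] rect [0.734 0.274] [0.099 0.109] 69.7
scene tape 1 0.31 [168. 189.] 268 z [0.004 0.009 0.012] topmean [ 0.7231 -0.2763  0.0092] rect [ 0.725 -0.278] [0.173 0.037] 35.4
scene wrench 0 0.73 [167. 194.] 334 z [0.003 0.009 0.012] topmean [ 0.7249 -0.2752  0.0091] rect [ 0.721 -0.279] [0.179 0.041] 38.6
scene torch 0 0.76 [210. 258.] 714 z [0.004 0.032 0.04 ] topmean [0.7877 0.0079 0.0355] rect [ 0.788 -0.002] [0.053 0.154] 86.4
scene torch 1 0.37 [263. 195.] 643 z [0.013 0.091 0.138] topmean [ 0.5554 -0.0199  0.1371] rect [ 0.52  -0.053] [0.193 0.057] 44.8
```

```bash
python3 - <<'E'
from h import *
# refine tin yaw / centre from shoulder band, spray centre from shoulder
for n in ["top","scene"]:
    c=dict(np.load(f"cap_{n}.npz"))
    P=cloud(c,np.load(f"mask_{n}_tin_mid_0.npy")); S=P[(P[:,2]>0.085)&(P[:,2]<0.106)]
    print(n,"tin",len(S),cv2.minAreaRect(S[:,:2].astype(np.float32)))
    P=cloud(c,np.load(f"mask_{n}_spray_mid_0.npy")); S=P[P[:,2]>0.09]
    print(n,"spray",cv2.minEnclosingCircle(S[:,:2].astype(np.float32)), "top",P[P[:,2]>0.128].mean(0))
c0,q0=current_position(),current_orientation()
for nm,p,ph in [("spray",(0.555,-0.021,.069),.27+np.pi/2),("tin",(.640,-.0645,.061),.21),("tub",(.606,.062,.021),.27),("sock",(.618,-.0035,.03),.27),("dish",(.4645,-.273,.03),0),
  ("m1",(.395,.265,.066),.3),("m2",(.515,.25,.06),.2),("m3",(.468,.361,.02),-.125)]:
    for k in (-1,0,1):
        for z in (0,.15):
            j=inverse_kinematics([p[0],p[1],p[2]+z],quat(ph+k*np.pi))
            print(nm,k,z,None if j is None else np.round(j,2))
E
```

```text
top tin 295 ((0.638936460018158, -0.0660603791475296), (0.04987339302897453, 0.049833621829748154), 11.80907917022705)
top spray ((0.5552696585655212, -0.022848688066005707), 0.025752676650881767) top [ 0.55506065 -0.02275287  0.13493777]
scene tin 232 ((0.6384323835372925, -0.06285259872674942), (0.048769548535346985, 0.04861994832754135), 11.451254844665527)
scene spray ((0.5544614791870117, -0.020617909729480743), 0.025816533714532852) top [ 0.55591027 -0.01947519  0.13659914]
spray -1 0 [-0.16  0.48  1.76 -0.    0.9   1.14]
spray -1 0.15 [-0.16  0.3   1.61 -0.    1.23  1.14]
spray 0 0 [-0.16  0.48  1.76 -0.    0.9  -2.  ]
spray 0 0.15 [-0.16  0.3   1.61 -0.    1.23 -2.  ]
spray 1 0 [-0.16  0.48  1.76 -0.    0.9   1.14]
spray 1 0.15 [-0.16  0.3   1.61 -0.    1.23  1.14]
tin -1 0 [-0.21  0.59  1.57 -0.    0.99  2.72]
tin -1 0.15 [-0.21  0.43  1.43 -0.    1.29  2.72]
tin 0 0 [-0.21  0.59  1.57 -0.    0.99 -0.42]
tin 0 0.15 [-0.21  0.43  1.43 -0.    1.29 -0.42]
tin 1 0 [-0.21  0.59  1.57 -0.    0.99  2.72]
tin 1 0.15 [-0.21  0.43  1.43 -0.    1.29  2.72]
tub -1 0 [-0.01  0.61  1.67 -
[... 722 characters left out ...]
 1.69 -0.    1.13 -0.66]
dish 1 0 [-0.66  0.52  1.83 -0.    0.79  2.48]
dish 1 0.15 [-0.66  0.32  1.69 -0.    1.13  2.48]
m1 -1 0 None
m1 -1 0.15 None
m1 0 0 [ 0.45  0.4   1.94 -0.    0.8   0.15]
m1 0 0.15 [ 0.45  0.19  1.78 -0.    1.18  0.15]
m1 1 0 None
m1 1 0.15 None
m2 -1 0 None
m2 -1 0.15 None
m2 0 0 [ 0.33  0.51  1.73 -0.    0.9   0.13]
m2 0 0.15 [ 0.33  0.33  1.59 -0.    1.22  0.13]
m2 1 0 None
m2 1 0.15 None
m3 -1 0 [ 0.54  0.59  1.71 -0.    0.84 -2.48]
m3 -1 0.15 [ 0.54  0.4   1.59 -0.    1.15 -2.48]
m3 0 0 [ 0.54  0.59  1.71 -0.    0.84  0.67]
m3 0 0.15 [ 0.54  0.4   1.59 -0.    1.15  0.67]
m3 1 0 [ 0.54  0.59  1.71 -0.    0.84 -2.48]
m3 1 0.15 [ 0.54  0.4   1.59 -0.    1.15 -2.48]
```

```bash
cat >> h.py <<'E'
HI=0.15
def pick(x,y,z,phi,opening=0.088,lift=HI):
    q=quat(phi); move_gripper(opening)
    move_ptp([x,y,z+0.13],q)
    hit=servo_line([x,y,z],rate=0.15,contact_N=15)
    g0=current_finger_gap(); move_gripper(0.0); g=current_finger_gap()
    print("pick t",round(current_clock(),1),"hit",hit,"gap",round(g0,4),round(g,4),"pos",np.round(current_position(),4))
    servo_line([x,y,z+lift],rate=0.15); print("F",np.round(current_force(),1),"gap",round(current_finger_gap(),4))
def place(x,y,z,phi,lift=HI,opening=0.085):
    q=quat(phi); move_ptp([x,y,z+HI-0.02],q)
    servo_line([x,y,z+0.012],rate=0.15); sleep(0.1)
    hit=servo_line([x,y,z-0.003],rate=0.03,contact_N=4)
    p=current_position(); print("place hit",hit,np.round(p,4),"F",np.round(current_force(),1))
    move_gripper(opening)
    servo_line([x,y,p[2]+lift],rate=0.18)
    print("t",round(current_clock(),1)); return p
def snap(n,f,box=None,k=1):
    c=capture(n); im=c["image"]
    if box: im=im[box[1]:box[3],box[0]:box[2]]
    cv2.imwrite(f,cv2.resize(im,None,fx=k,fy=k,interpolation=cv2.INTER_CUBIC)); return c
E
python3 - <<'E'
from h import *
move_ptp([.555,-.021,.23],quat(-1.30))
snap("wrist","pics/w1.png")
pick(.555,-.021,.069,-1.30)
snap("wrist","pics/w2.png"); snap("top","pics/t2.png"); print(current_clock())
E
```

```text
pick t 7.2 hit False gap 0.0878 0.0516 pos [ 0.5551 -0.0211  0.0691]
F [ 0.8 -0.5 -3.1] gap 0.0518
8.4667
```

View pics/w2.png

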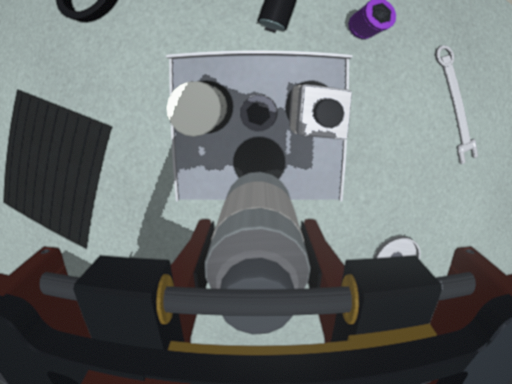

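View pics/t2.png

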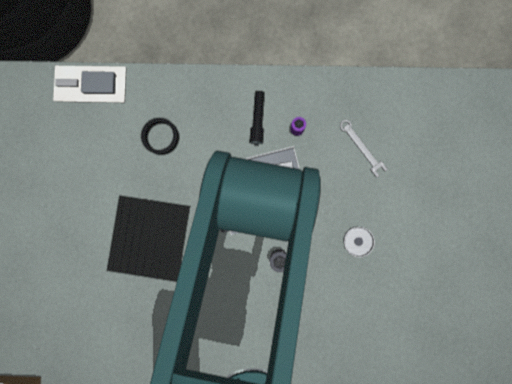

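Wrist view: the spray can is held upright between the fingers at (258,250). Tub (197,108), socket (258,112) and tin (325,108) are still in place. Next I place it and move on to the tin.

```bash
python3 - <<'E'
from h import *
place(.395,.265,.066,-.69)
pick(.639,-.0645,.061,.203)
snap("wrist","pics/w3.png")
E
```

```text
place hit True [0.3954 0.2649 0.0658] F [ 1.4 -0.4 -0.7]
t 12.9
pick t 16.4 hit False gap 0.0879 0.0498 pos [ 0.6388 -0.0645  0.0611]
F [-0.4 -0.4 -4.1] gap 0.0502
```

View pics/w3.png

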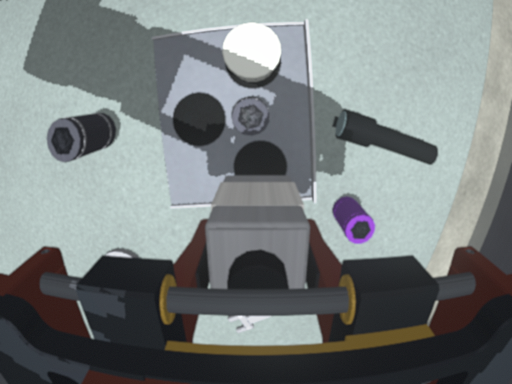

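The tin is held square at (258,225), and its pad at (260,160) is empty. Placing it, then the tub.

```bash
python3 - <<'E'
from h import *
place(.515,.25,.058,.203)
pick(.606,.062,.021,.27,opening=.079)
snap("wrist","pics/w4.png")
place(.468,.361,.018,-.125,opening=.079)
move_ptp([.5,0,.3],quat(0))
move_gripper(.07)
for n in("top","scene"):
    c=snap(n,f"pics/{n}5.png")
    for q in("spray_mid","tin_mid","tub_mid","socket_mid"):
        for d in silhouettes(n,q)[:3]:
            P=cloud(c,d["region"])
            if len(P)<5: continue
            zt=np.percentile(P[:,2],95);print(n,q,round(d["conf"],2),P[P[:,2]>zt-.008].mean(0).round(4))
print(current_clock())
E
```

```text
place hit True [0.5151 0.2501 0.0576] F [-0.5  0.6  3.5]
t 22.0
pick t 24.7 hit False gap 0.0792 0.0575 pos [0.6064 0.0619 0.0216]
F [ 0.6  0.4 -2.6] gap 0.0571
place hit True [0.4679 0.361  0.0179] F [ 1.   0.4 -0.5]
t 30.2
top spray_mid 0.5 [0.3979 0.2595 0.1402]
top tin_mid 0.62 [0.5166 0.246  0.1173]
top tub_mid 0.96 [0.4704 0.3592 0.0719]
top socket_mid 0.75 [ 0.7678 -0.1017  0.0695]
top socket_mid 0.56 [ 0.6262 -0.005   0.0755]
scene spray_mid 0.75 [0.3973 0.2646 0.134 ]
scene spray_mid 0.65 [0.7893 0.0078 0.0357]
scene tin_mid 0.8 [0.5162 0.25   0.1142]
scene tub_mid 0.79 [0.4702 0.3618 0.0748]
scene socket_mid 0.92 [ 0.4186 -0.058   0.0948]
scene socket_mid 0.55 [ 0.6193 -0.0024  0.0781]
32.4833
```

View pics/scene5.png

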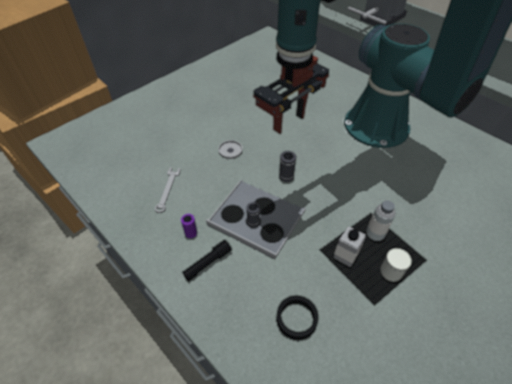

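View pics/top5.png

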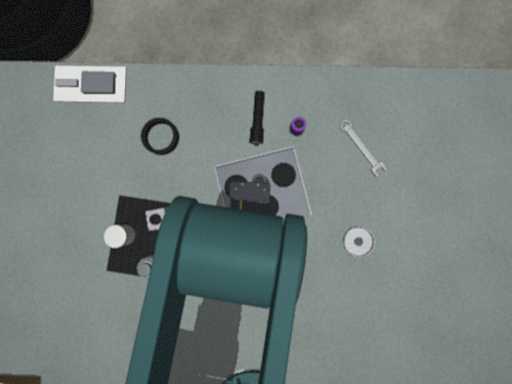

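View pics/w4.png

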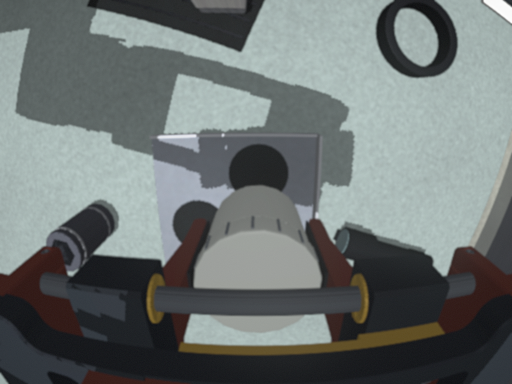

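All three containers stand on the mat: spray (384,218), tin (350,243) and tub (397,264) in the scene view. The dark socket is alone on the rack at (254,212), surrounded by empty pads. Now the socket.

```bash
python3 - <<'E'
from h import *
pick(.6175,-.0035,.027,.27,opening=.07)
place(.463,-.2725,.024,-.25,opening=.07)
for n in("top","scene"):
    c=snap(n,f"pics/{n}6.png")
    for q in("socket_mid","dish"):
        for d in silhouettes(n,q)[:3]:
            P=cloud(c,d["region"])
            if len(P)<5: continue
            zt=np.percentile(P[:,2],95);print(n,q,round(d["conf"],2),P[P[:,2]>zt-.008].mean(0).round(4))
snap("wrist","pics/w6.png")
print(current_clock())
E
```

```text
pick t 35.1 hit False gap 0.0701 0.0377 pos [ 0.6178 -0.0035  0.0272]
F [ 0.1  0.4 -3.8] gap 0.0376
place hit True [ 0.4633 -0.2727  0.0238] F [ 1.1 -1.1  2.3]
t 40.5
top socket_mid 0.75 [ 0.4182 -0.0602  0.0925]
top socket_mid 0.68 [ 0.4639 -0.2736  0.0722]
top socket_mid 0.51 [ 0.7681 -0.1023  0.0693]
top dish 0.69 [ 0.4665 -0.2727  0.0145]
scene socket_mid 0.72 [ 0.4631 -0.271   0.0744]
scene socket_mid 0.63 [ 0.4182 -0.0574  0.0951]
scene socket_mid 0.62 [ 0.7683 -0.0999  0.0717]
scene dish 0.68 [ 0.4723 -0.2646  0.0133]
scene dish 0.31 [0.4697 0.3621 0.0746]
scene dish 0.28 [0.4755 0.3085 0.0058]
40.9
```

View pics/w6.png

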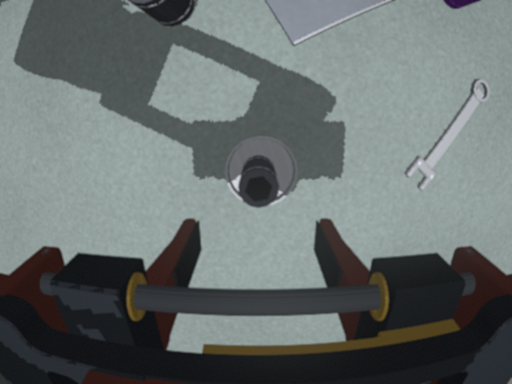

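View pics/scene6.png

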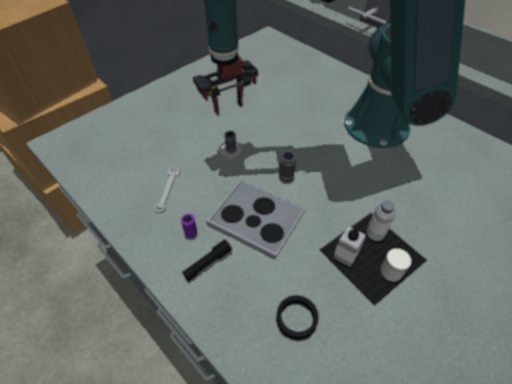

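The socket stands upright in the middle of the dish: wrist view (260,180), top camera 1–2 mm from the dish centre. Now I return the tub, tin and spray, in that order.

```bash
python3 - <<'E'
from h import *
move_ptp([.468,.361,.2],quat(-.125))
pick(.468,.361,.018,-.125,opening=.079)
place(.606,.062,.021,.27,opening=.079)
pick(.515,.25,.058,.203)
place(.639,-.0645,.061,.203)
pick(.395,.265,.066,-.69)
place(.555,-.021,.069,-1.30)
goto_joints([-1.327, 0.359, 1.51, 0, 1.272, -0.115])
for n in("top","scene"):
    c=snap(n,f"pics/{n}7.png")
    for q in("spray_mid","tin_mid","tub_mid","socket_mid","tape","wrench","torch"):
        for d in silhouettes(n,q)[:3]:
            P=cloud(c,d["region"])
            if len(P)<5: continue
            zt=np.percentile(P[:,2],95);print(n,q,round(d["conf"],2),P[P[:,2]>zt-.008].mean(0).round(4))
print(current_clock())
E
```

```text
pick t 45.4 hit False gap 0.079 0.0578 pos [0.4683 0.3612 0.0185]
F [-0.7 -0.7 -2.7] gap 0.0575
place hit True [0.606 0.062 0.021] F [ 0.3  0.3 -0.8]
t 50.8
pick t 53.7 hit False gap 0.088 0.05 pos [0.5151 0.2501 0.0582]
F [-1.   0.3 -4.8] gap 0.0501
place hit True [ 0.6392 -0.0646  0.0609] F [0.7 0.1 3.9]
t 59.3
pick t 62.8 hit False gap 0.0879 0.0518 pos [0.3951 0.2651 0.0662]
F [ 0.3 -0.3 -3.4] gap 0.0516
place hit True [ 0.5553 -0.0214  0.0688] F [-0.1 -0.9  2.3]
t 68.3
top spray_mid 0.75 [ 0.5549 -0.0226  0.1352]
top tin_mid 0.8 [ 0.6393 -0.0657  0.115 ]
top tub_mid 0.95 [0.6066 0.0611 0.0753]
top socket_mid 0.76 [ 0.4184 -0.0607  0.0927]
top socket_mid 0.57 [ 0.767  -0.1027  0.0694]
top socket_mid 0.5 [ 0.4637 -0.273   0.0723]
top tape 0.75 [0.7389 0.2694 0.0287]
top wrench 0.8 [ 0.716  -0.2848  0.0063]
top wrench 0.38 [0.785  0.0054 0.0331]
top torch 0.62 [0.7847 0.0054 0.0331]
top torch 0.61 [ 0.5967 -0.0119  0.0068]
top torch 0.27 [0.6065 0.0613 0.0753]
scene spray_mid 0.72 [ 0.5552 -0.0191  0.1372]
scene tin_mid 0.76 [ 0.6396 -0.0634  0.1169]
scene tin_mid 0.6 [0.7414 0.2733 0.0315]
scene tub_mid 0.88 [0.6075 0.0635 0.0779]
scene tub_mid 0.36 [ 0.6396 -0.0634  0.1169]
scene socket_mid 0.65 [ 0.4636 -0.271   0.0747]
scene socket_mid 0.63 [ 0.4183 -0.0577  0.0951]
scene socket_mid 0.61 [ 0.7677 -0.1002  0.0718]
scene tape 0.95 [0.7397 0.2738 0.0315]
scene wrench 0.8 [ 0.7206 -0.2782  0.0091]
scene wrench 0.7 [ 0.4731 -0.267   0.0136]
scene torch 0.79 [0.7862 0.0078 0.0356]
71.3917
```

View pics/scene7.png

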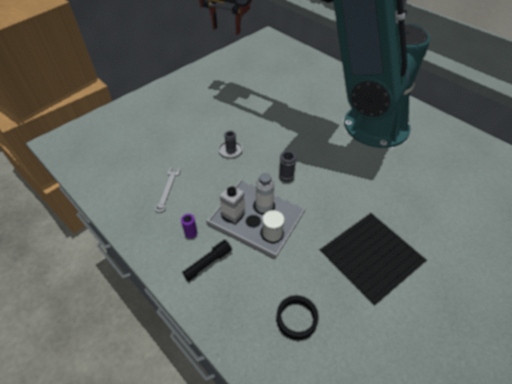

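View pics/top7.png

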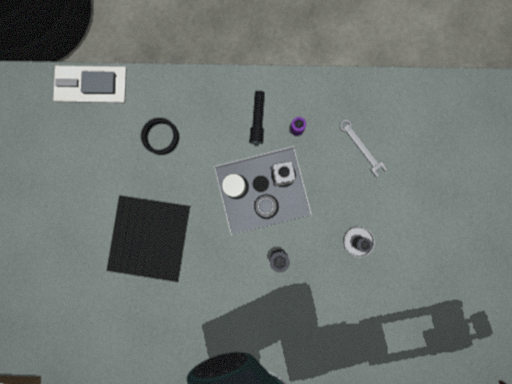

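The final pictures show the containers back on their pads, within about 2 mm of where the same cameras saw them at the start. The socket is upright in the dish at scene (231,140), the bystanders have not moved, and the robot is clear.

```bash
python3 - <<'E'
from h import *
close_job(); print(current_clock())
E
```

```text
the job is handed in; nothing more can be done
the job is handed in; nothing more can be done
```

I moved the spray can, tin and tub onto the mat, stood the socket in the dish, and put each container back on its own pad. I then parked the arm clear and handed the job in after about 71 s of the 136 s allowed. Handing in gives no verdict, so the results below are from my own last camera checks.

- **Which socket:** I took the dark one on the rack. The other dark one on the bench is larger, and the third is purple.
- **Containers:** each is upright and within about 2 mm of where the same camera saw it at the start (limit 15 mm).
- **Socket:** it stands on the dish floor. Both cameras put it within about 2 mm of the dish centre I measured before placing it (limit 20 mm).
- **Bystanders:** the tape and torch read within about 2 mm of their start positions. The wrench read up to 5 mm off, but it looks unmoved in the pictures and nothing went near it.
- **Disagreements:** the top and scene cameras differ by 2–4 mm in y throughout. After the socket went in, the scene camera's dish reading shifted by about 1 cm because the socket hid part of the dish, so I did not use it. The networks also gave a few false labels, which I discarded by position.

No grasp, placing or force check failed.

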